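# Bring the facial machine's touch row up to full and hold

## Robot

A 6-joint arm with a two-finger parallel gripper is mounted at the origin on the work surface. World frame = base frame: x ahead of the robot, y to its left, z up, the work surface at z = 0. Lengths are in m, angles in degrees, forces in N, time in s.
With the tool pointing down it reaches from about 0.35 to 0.875 m from the base axis. Payload 4.2 kg.
Tool frame: the origin (TCP) lies midway between the tips of the shut fingers; the grasp point (between the pads) lies 19 mm behind it; z points along the fingers, x is the direction in which the jaws open and shut, and the axes are right-handed (so a half turn about z gives the same grasp; the last joint's range is limited). The gripper opens to 87 mm and grips with 3 to 60 N. Pads are 19 mm wide; open, the fingers measure 117 mm over their backs; the gripper's body (75 mm by 190 mm) begins 51 mm behind the grasp point.
Start: joints at [-58.407, 22.042, 0.453, 0, -68.411, -14.817], TCP at [0.18, -0.598, 0.223] pointing down, gripper open.
Joint ranges: [-179.83, 179.83], [-69.29, 118.12], [-61.27, 80.66], [-181.25, 117.63], [-171.15, -9.14], [-177.46, 177.46]. Speed limits (degrees/s): [159.86, 159.86, 180, 180, 180, 180].

## Interface

Orientations are given as a 3x3 rotation matrix whose columns are the frame's x, y, z axes.
In Python, from station import sense, capture, finish_job, find_in gives the robot as it stands.
- The arm moves only by the shell command python3 -m creep 'ROWS'. ROWS is JSON, a list of rows, each a list of 7 numbers: the shift along the tool's x, y, z in mm, then the turn, a rotation vector about the tool's x, y, z in degrees, then the opening, from 0 (shut) to 1 (fully open). A call has exactly 10 rows; each row shifts and turns the commanded pose from where the row before left it, along the tool's axes as they then stand; what a row does not reach is not made up. A row lasts 1/8 s, in which the tool goes at most 62.5 mm and 10.7 degrees, less where a joint would pass 70% of its speed; a pose out of reach is approached as far as the arm can. A call with a gripper value outside its range is refused whole. The fingers move at their own pace and stop on an object; the grip force is fixed at half the most. Time passes only in rows, so rows that do not move let the fingers close, or fill a call up. It gives the time, the measured TCP pose, the force and the opening at its end, in the units of the state.
- sense(): the state, without advancing time (a new reading comes with each control period).
- capture(name): name is "scene" or "top" or "wrist"; returns a dict with "color" (400x640x3 uint8, blue, green, red), "vertical_fov" (degrees; the focal length in pixels is half the picture's height over the tangent of half this angle, whatever the lens; pixels are square), "cx", "cy" (the principal point, pixels), "R" (3x3) and "t" (3): a world point X has camera coordinates R X + t. Camera axes: x right, y down, z forward; pixel columns grow to the right and rows downward; lengths in m; the calibration is good to about 2 mm. The wrist camera is an equidistant fisheye: a pixel r from the principal point sees the ray r / f radians off the axis. A picture is of the moment at which its call begins. There is no depth.
- finish_job(): hands the job in, once; it reports no verdict.
Trained networks look in the newest picture that a camera, given by its name, has taken for a name from the list of things; names that differ only in an ending like _2 or _b are one class to them, and where a whole thing is asked for, a point or a joint stands for the part that bears it (a point fixed in the world has none). Each returns a list of dicts, best first, with "p" (0 to 1); they miss things now and then, are a little off and sometimes report something else, mostly with a low value. They report only what shows in the picture. A call takes as long as a camera call.
- find_in(camera, name): "xy" ([column, row] in pixels, amid what is visible of it).
The state is a dict: "time_s": time; "joints": joint angles; "joint_velocities": joint speeds; "effort": joint torques, N m; "tcp_pos": TCP position; "ee_rot": TCP orientation; "wrist_force": force on the tool from outside, world axes, zero at the start; "moment": the same for the moment, N m; "gripper_width": opening from 0.0 (shut) to 1.0 (fully open).
Only numpy, scipy, OpenCV 4.12 (cv2) and the standard library are available. Lean on these libraries where they do the work, as an engineer would, in place of code of your own. Each camera call takes 0.05 s, during which the arm holds its last target. There are 200 camera calls.

## Task

Bring the treatment machine up from low to full: with the gripper closed, stroke the fingertips gently along the curved row of five dome keys on the control pad, from the key beside the green lamp to the key beside the orange lamp, so that each key goes down visibly in turn, following the blue line and staying low over the pad between keys. Finish with the fingertips resting on the key beside the orange lamp, still holding it (and only it) pressed down. Grasp nothing, and leave the bottles, jar, dish, cup, handpieces and the steel tip standing on the pad where they are.

Things in the scene. Friction and masses are not known exactly. Their poses are not given: they have to be found in the camera images.
- pad: fixed control pad, white, copper rim, dark face 22 mm above the table, 130 x 270 mm. Origin on the table; x across (edges at -85 and +45 mm), y along (edges at -135, +135), z up. Five white dome keys a to e run from its +y to its -y end, 48 mm apart, on an arc of 130 mm radius about pad point x = -113 mm, y = 0 (it bulges to +x). A pale blue line on the face follows the arc through keys and lamps
- key_a_top (a point): highest point of dome key a (26 mm across at its foot, smooth dome standing 6 mm above the pad's face when up); moves with the key
- key_a (a joint): how far key a is pressed down (m): 0 is up, 0.005 is its stop. Spring of about 0.7 N per mm; it comes up again when released
- key_b_top (a point): highest point of dome key b (26 mm across at its foot, smooth dome standing 6 mm above the pad's face when up); moves with the key
- key_b (a joint): how far key b is pressed down (m): 0 is up, 0.005 is its stop. Spring of about 0.7 N per mm; it comes up again when released
- key_c_top (a point): highest point of dome key c (26 mm across at its foot, smooth dome standing 6 mm above the pad's face when up); moves with the key
- key_c (a joint): how far key c is pressed down (m): 0 is up, 0.005 is its stop. Spring of about 0.7 N per mm; it comes up again when released
- key_d_top (a point): highest point of dome key d (26 mm across at its foot, smooth dome standing 6 mm above the pad's face when up); moves with the key
- key_d (a joint): how far key d is pressed down (m): 0 is up, 0.005 is its stop. Spring of about 0.7 N per mm; it comes up again when released
- key_e_top (a point): highest point of dome key e (26 mm across at its foot, smooth dome standing 6 mm above the pad's face when up); moves with the key
- key_e (a joint): how far key e is pressed down (m): 0 is up, 0.005 is its stop. Spring of about 0.7 N per mm; it comes up again when released
- mid_ab (a point): point on the blue line on the pad's face (22 mm above the table), midway between keys a and b
- mid_bc (a point): point on the blue line on the pad's face (22 mm above the table), midway between keys b and c
- mid_cd (a point): point on the blue line on the pad's face (22 mm above the table), midway between keys c and d
- mid_de (a point): point on the blue line on the pad's face (22 mm above the table), midway between keys d and e
- lamp_green: green indicator lamp, disc 20 mm across and 3 mm high, fixed on the pad's face on the arc, 38 mm beyond the last key at one end of the row (either end: beside key a or key e). Origin: its underside. It marks the low end
- lamp_orange: orange indicator lamp, the same disc at the other end of the row. It marks the full end
- probe_tip: polished steel probe tip, 28 mm across, 38 mm tall, standing loose on the pad inside the curve of keys; loose, leave it alone. Origin: centre of its underside
- serum_bottle: amber glass bottle with black cap, 34 mm across, 70 mm tall; loose, leave it alone. Origin: centre of its underside
- cream_jar: white jar with metal lid, 52 mm across, 45 mm tall; loose, leave it alone. Origin: centre of its underside
- gold_roller: gold massage roller standing upright, 44 mm across, 72 mm tall; loose, leave it alone. Origin: centre of its underside
- steel_cup: open steel cup, 68 mm across, 50 mm tall; loose, leave it alone. Origin: centre of its underside
- handpiece: copper-coloured handpiece standing upright, 48 mm across, 79 mm tall; loose, leave it alone. Origin: centre of its underside
- mixing_dish: shallow green glass dish, 72 mm across, 22 mm tall; loose, leave it alone. Origin: centre of its underside

How it is judged:
By the outcome, as a careful person would: the job done as asked, in the order asked, and still so for the second after the job is handed in, while the arm keeps its last pose, push and grip.
It also fails if it takes over 43 s, if anything falls off the work surface, if the arm or the gripper's body presses on something with over 40 N, if the wrist force passes 120 N, or if a joint passes its speed limit or range.

## Working session

There is one attempt and no reset: what is moved stays moved. The work goes in short steps, Python scripts to look and compute and a shell command to move; the robot and the scene stay as the last step left them, time stands still between calls to the robot, and variables do not carry over. Pictures are saved under pics/ and viewed, about 8 in all and at most 12, crops included, and the job is handed in when it is done.

```bash
mkdir -p pics
cat > h.py <<'E'
import numpy as np, cv2
from station import sense, capture, finish_job, find_in
def ray(c,uv):
    f=200/np.tan(np.radians(c["vertical_fov"]/2)); R=np.array(c["R"]);t=np.array(c["t"])
    d=np.array([(uv[0]-c["cx"])/f,(uv[1]-c["cy"])/f,1.0])
    if c.get("fish"):
        r=np.hypot(d[0],d[1]); d=np.array([d[0]/r*np.sin(r),d[1]/r*np.sin(r),np.cos(r)])
    return -R.T@t, R.T@d
def at(c,uv,z):
    o,d=ray(c,uv); return o+d*(z-o[2])/d[2]
def proj(c,X):
    f=200/np.tan(np.radians(c["vertical_fov"]/2)); p=np.array(c["R"])@X+np.array(c["t"])
    if c.get("fish"):
        r=np.hypot(p[0],p[1]); a=np.arctan2(r,p[2]); return np.array([c["cx"]+f*a*p[0]/r,c["cy"]+f*a*p[1]/r])
    return np.array([c["cx"]+f*p[0]/p[2],c["cy"]+f*p[1]/p[2]])
def cap(n):
    c=capture(n); c["fish"]=(n=="wrist"); return c
E
python3 - <<'E'
from h import *
s=sense();print(s["time_s"],s["tcp_pos"],np.round(s["ee_rot"],3).tolist(),s["wrist_force"])
Z=dict(key_a_top=.028,lamp_green=.025,lamp_orange=.025,probe_tip=.04,pad=.022,serum_bottle=.04,cream_jar=.03,gold_roller=.04,steel_cup=.03,handpiece=.04,mixing_dish=.015)
for n in ["top","scene"]:
    c=cap(n);cv2.imwrite(f"pics/{n}.png",c["color"])
    for k,z in Z.items():
        for r in find_in(n,k)[:6 if 'key' in k else 2]:
            print(n,k,round(r["p"],2),np.round(r["xy"]),np.round(at(c,r["xy"],z),3))
E
```

```text
0.0 [ 0.18026377 -0.59779178  0.22145944] [[-0.288, 0.957, -0.001], [0.957, 0.288, 0.002], [0.002, -0.0, -1.0]] [ 0.06278831  0.40336134 -0.28847437]
top key_a_top 0.67 [319. 193.] [0.606 0.028 0.028]
top key_a_top 0.57 [297. 199.] [0.592 0.073 0.028]
top lamp_green 0.61 [378. 231.] [ 0.532 -0.094  0.025]
top lamp_orange 0.63 [282. 206.] [0.578 0.104 0.025]
top probe_tip 0.63 [379. 230.] [ 0.532 -0.093  0.04 ]
top probe_tip 0.54 [321. 230.] [0.531 0.023 0.04 ]
top pad 0.95 [338. 217.] [ 0.56  -0.013  0.022]
top serum_bottle 0.77 [314. 139.] [0.718 0.041 0.04 ]
top cream_jar 0.98 [354. 162.] [ 0.674 -0.043  0.03 ]
top cream_jar 0.49 [322. 194.] [0.604 0.022 0.03 ]
top gold_roller 0.75 [410. 184.] [ 0.628 -0.155  0.04 ]
top steel_cup 0.96 [450. 252.] [ 0.494 -0.238  0.03 ]
top steel_cup 0.25 [338. 216.] [ 0.561 -0.012  0.03 ]
top handpiece 0.85 [232. 160.] [0.668 0.209 0.04 ]
top handpiece 0.49 [320. 231.] [0.528 0.025 0.04 ]
top mixing_dish 0.95 [290. 262.] [0.466 0.083 0.015]
top mixing_dish 0.6 [337. 216.] [ 0.561 -0.01   0.015]
scene key_a_top 0.63 [345. 208.] [0.605 0.065 0.028]
scene lamp_green 0.53 [256. 237.] [ 0.507 -0.102  0.025]
scene lamp_orange 0.39 [346. 192.] [0.576 0.116 0.025]
scene lamp_orange 0.18 [295. 180.] [0.455 0.09  0.025]
scene probe_tip 0.79 [304. 201.] [0.529 0.024 0.04 ]
scene pad 0.71 [306. 228.] [ 0.57  -0.023  0.022]
scene pad 0.61 [296. 273.] [ 0.626 -0.13   0.022]
scene serum_bottle 0.73 [390. 236.] [0.729 0.029 0.04 ]
scene serum_bottle 0.2 [346. 193.] [0.588 0.096 0.04 ]
scene cream_jar 0.89 [347. 254.] [ 0.68  -0.047  0.03 ]
scene gold_roller 0.79 [295. 272.] [ 0.633 -0.141  0.04 ]
scene steel_cup 0.66 [202. 277.] [ 0.498 -0.233  0.03 ]
scene steel_cup 0.36 [304. 199.] [0.516 0.041 0.03 ]
scene handpiece 0.57 [403. 177.] [0.664 0.215 0.04 ]
scene mixing_dish 0.92 [296. 183.] [0.454 0.093 0.015]
```

View pics/top.png

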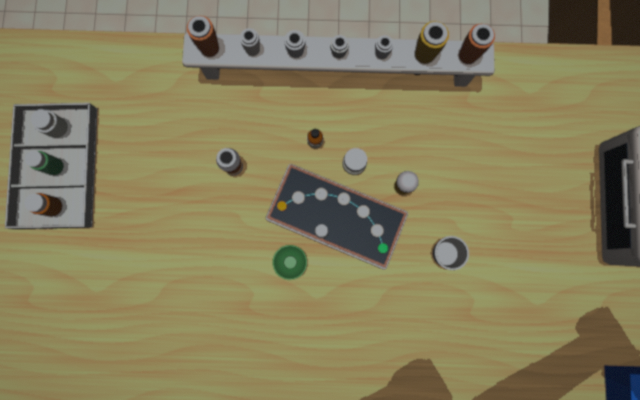

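View pics/scene.png

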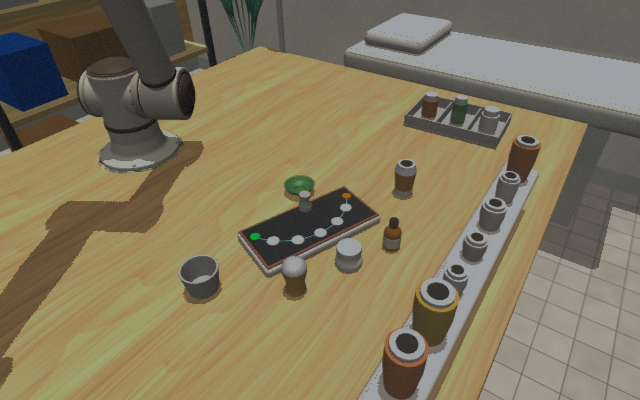

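The top view shows the pad with the green lamp at (383,248), the orange lamp at (282,206), and the keys between at (377,230), (363,211), (344,199), (321,194) and (298,197). The probe is at (321,230). Green sits beside key e and orange beside key a, so the stroke runs e→a. The scene view agrees.

```bash
cat >> h.py <<'E'
from scipy.optimize import least_squares
st=2*np.arcsin(24/130); ANG=dict(a=2*st,b=st,c=0,d=-st,e=-2*st); le=2*np.arcsin(19/130)
ANG.update(orange=2*st+le,green=-2*st-le,ab=1.5*st,bc=.5*st,cd=-.5*st,de=-1.5*st)
def padpt(p,k,z):
    a=ANG[k]; x=-.113+.13*np.cos(a); y=.13*np.sin(a); C,S=np.cos(p[2]),np.sin(p[2])
    return np.array([p[0]+C*x-S*y,p[1]+S*x+C*y,z])
zk=lambda k:.0255   # mid-height of dome/lamp
def fit(c,px,p0=(.57,-.01,-.4)):
    f=lambda p:np.concatenate([proj(c,padpt(p,k,zk(k)))-px[k] for k in px])
    r=least_squares(f,p0,x_scale=[.01,.01,.1],loss='soft_l1'); return r.x,r.fun.reshape(-1,2)
E
python3 - <<'E'
from h import *
c=cap("top")
px=dict(green=(383,248),e=(377,230),d=(363,211),c=(344,199),b=(321,194),a=(298,197),orange=(282,206))
p,r=fit(c,px);print(p,np.degrees(p[2]));print(np.round(r,1).tolist())
for k in ["green","e","de","d","cd","c","bc","b","ab","a","orange"]:
    print(k,np.round(padpt(p,k,.0255),4),"tangent deg",round(np.degrees(p[2]+ANG[k])+90,1))
w=cap("wrist");print(np.array(w["R"]).round(3).tolist(),-np.array(w["R"]).T@w["t"],w["vertical_fov"])
E
```

```text
[ 0.58144107 -0.01645953 -0.36871555] -21.12584486001432
[[0.1, 0.3], [0.5, 0.3], [0.5, 0.1], [-0.2, -0.6], [-0.1, -0.4], [-0.2, 0.3], [-0.6, -0.0]]
green [ 0.4975 -0.1039  0.0255] tangent deg 9.5
e [ 0.5337 -0.0923  0.0255] tangent deg 26.3
de [ 0.5542 -0.0796  0.0255] tangent deg 37.0
d [ 0.572  -0.0634  0.0255] tangent deg 47.6
cd [ 0.5866 -0.0442  0.0255] tangent deg 58.2
c [ 0.5973 -0.0226  0.0255] tangent deg 68.9
bc [6.039e-01 6.000e-04 2.550e-02] tangent deg 79.5
b [0.606  0.0246 0.0255] tangent deg 90.2
ab [0.6037 0.0486 0.0255] tangent deg 100.8
a [0.597  0.0718 0.0255] tangent deg 111.4
orange [0.5781 0.1047 0.0255] tangent deg 128.2
[[-0.289, 0.957, 0.001], [0.919, 0.277, 0.28], [0.267, 0.082, -0.96]] [ 0.10703852 -0.62159171  0.38486995] 65.70646984690485
```

```bash
python3 -m creep '[[36,46,0,0,0,0,0],[36,46,0,0,0,0,0],[36,46,0,0,0,0,0],[36,46,0,0,0,0,0],[36,46,0,0,0,0,0],[36,46,0,0,0,0,0],[36,46,0,0,0,0,0],[36,46,0,0,0,0,0],[36,46,0,0,0,0,0],[0,0,0,0,0,0,0]]'
python3 - <<'E'
from h import *
c=cap("wrist");im=c["color"].copy();cv2.imwrite("pics/w0.png",im)
p=[.58144,-.01646,-.36872]
for k in "abcde": 
    u=proj(c,padpt(p,k,.0255));print(k,u.round(1));cv2.circle(im,tuple(int(v) for v in u.round()),2,(0,0,255),-1)
for k in("green","orange"):
    u=proj(c,padpt(p,k,.0255));print(k,u.round(1));cv2.circle(im,tuple(int(v) for v in u.round()),2,(255,0,255),-1)
cv2.imwrite("pics/w1.png",im)
for n in("key_a_top","lamp_green","lamp_orange","probe_tip"):
    print(n,[(round(r["p"],2),np.round(r["xy"],1).tolist()) for r in find_in("wrist",n)[:6]])
E
```

```text
time_s: 2.55
tcp_pos: [0.4853, -0.1659, 0.2226]
ee_rot: [[-0.294, 0.956, 0.001], [0.956, 0.294, 0.0], [-0.0, 0.001, -1.0]]
wrist_force: [-0.1, -0.6, 1.0]
gripper_width: 0.017
a [447.3 292.6]
b [418.3 292.1]
c [391.7 280.6]
d [371.4 258.4]
e [361.1 226.9]
green [362.  197.9]
orange [469.9 285.8]
key_a_top [(0.68, [447.2, 293.9])]
lamp_green [(0.46, [363.9, 198.7])]
lamp_orange [(0.55, [468.9, 286.6])]
probe_tip [(0.9, [445.9, 250.0]), (0.15, [468.3, 285.1])]
```

View pics/w1.png

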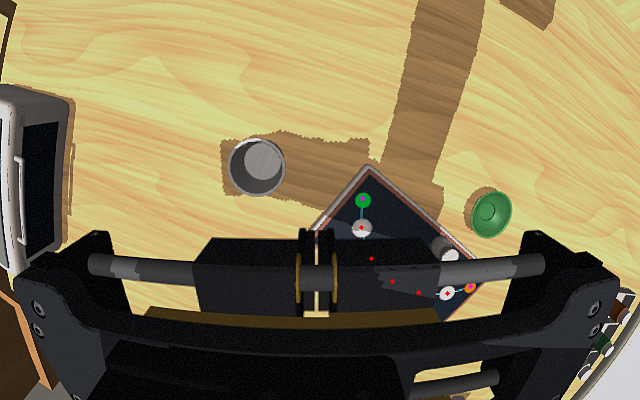

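The wrist picture agrees with the fit to about 1 px: key e (362,228), green lamp (363,200), key a (447,293), orange lamp (469,287). Next I'll go above key e and align tool y with the arc.

```bash
python3 -m creep '[[28,34,0,0,0,0,0],[28.4,34.5,0,0,0,0,0],[0,0,0,0,0,-9.2,0],[0,0,40,0,0,0,0],[0,0,40,0,0,0,0],[0,0,40,0,0,0,0],[0,0,40,0,0,0,0],[0,0,20,0,0,0,0],[0,0,0,0,0,0,0],[0,0,0,0,0,0,0]]'
python3 - <<'E'
from h import *
s=sense();p=[.58144,-.01646,-.36872];t=np.array(s["tcp_pos"]);R=np.array(s["ee_rot"])
print(s["joints"],t.round(4),s["wrist_force"],"tool-frame to e top (mm)",(R.T@(padpt(p,"e",.0245)-t)*1e3).round(1),np.degrees(np.arctan2(R[1,1],R[0,1])))
c=cap("scene");print([ (round(r["p"],2),r["xy"]) for r in find_in("scene","key_a_top")])
w=cap("wrist")
a=cv2.resize(c["color"][160:290,210:390],None,fx=4,fy=4,interpolation=cv2.INTER_CUBIC);cv2.imwrite("pics/s1.png",a)
cv2.imwrite("pics/w2.png",w["color"])
for k in "abcde":print(k,proj(w,padpt(p,k,.0255)).round(1),proj(c,padpt(p,k,.0255)).round(1))
print("tcp",proj(c,t).round(1), proj(w,t).round(1))
E
```

```text
time_s: 4.05
tcp_pos: [0.5333, -0.0956, 0.0436]
ee_rot: [[-0.437, 0.899, 0.002], [0.899, 0.437, -0.0], [-0.001, 0.002, -1.0]]
wrist_force: [0.2, -0.5, 0.4]
gripper_width: 0.004
[ 7.00007988e+00  2.54665491e+01 -2.40014181e+01  3.12299570e-02
 -4.04222103e+01 -7.10964099e+01] [ 0.5333 -0.0956  0.0436] [ 0.16215025 -0.48775115  0.37470676] tool-frame to e top (mm) [ 2.9  1.8 19.1] 25.927472088648006
[(0.57, [336.1, 221.1]), (0.46, [344.9, 206.5])]
a [453.1 361.6] [343.3 205.6]
b [407.2 358.4] [334.6 219.5]
c [365.3 337.4] [317.7 231.1]
d [333.8 296.4] [294.9 238.2]
e [321.2 235.5] [269.9 239.3]
tcp [267.7 233.4] [316.8 245.1]
```

View pics/s1.png

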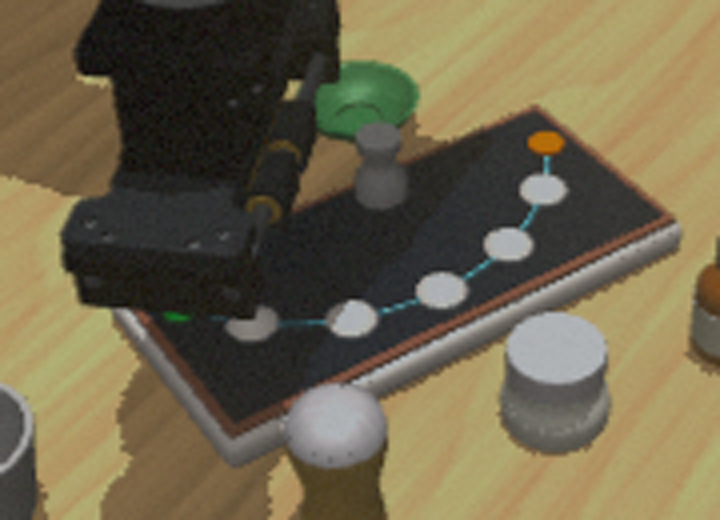

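View pics/w2.png

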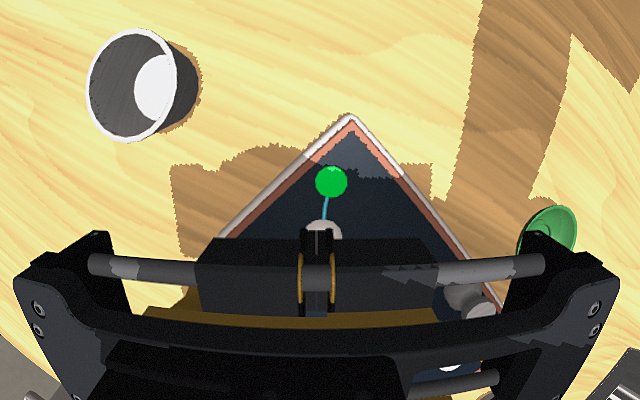

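The scene crop shows all the keys up and the gripper above key e. Scene pixels for the keys sit about 2.5 px right and 1.5 px below the prediction. In the wrist view the green lamp is at (331,182) and key e is half hidden behind the fingertip near (323,232). I'll combine the cameras before touching down.

Run:
```python
from h import *
p0=[.58144,-.01646,-.36872]
t=cap("top");s=cap("scene");w=cap("wrist");st_=sense();R=np.array(st_["ee_rot"]);T=np.array(st_["tcp_pos"])
def lamp(c,col):
    h=cv2.cvtColor(c["color"],cv2.COLOR_BGR2HSV);lo,hi=((50,150,90),(70,255,255)) if col=="green" else ((10,200,120),(24,255,255))
    m=cv2.inRange(h,lo,hi);u0=proj(c,padpt(p0,col,.024));y,x=np.nonzero(m);k=np.hypot(x-u0[0],y-u0[1])<20
    return (x[k].mean(),y[k].mean(),k.sum()) if k.any() else None
for n,c in(("top",t),("scene",s),("wrist",w)):
    for col in("green","orange"):
        q=lamp(c,col)
        if q: print(n,col,np.round(q,1),"pred",proj(c,padpt(p0,col,.025)).round(1),"world",at(c,q[:2],.025).round(4),"nominal",padpt(p0,col,.025).round(4))
g=w["color"].min(2);r=g[218:238,300:350];
for y in range(218,236,3): 
    x=np.nonzero(g[y,295:355]>110)[0]; print(y,(x.min()+295,x.max()+295) if len(x) else None)
pxs={k:v for k,v in zip("edcba",[(272.4,240.4),(297.9,239.1),(320.1,232.3),(336.6,220.6),(345.3,206.9)])}
print("scene-only fit",fit(s,pxs,p0)[0])
```

```text
scene green [253.5 238.5  10. ] pred [251.8 235.9] world [ 0.5052 -0.1076  0.025 ] nominal [ 0.4975 -0.1039  0.025 ]
scene orange [346.  195.2  38. ] pred [344.  194.8] world [0.5827 0.1057 0.025 ] nominal [0.5781 0.1047 0.025 ]
wrist green [330.  182.5 768. ] pred [329.7 177.8] world [ 0.5    -0.1025  0.025 ] nominal [ 0.4975 -0.1039  0.025 ]
wrist orange [480.8 361.4   5. ] pred [488.5 353.5] world [0.589  0.1039 0.025 ] nominal [0.5781 0.1047 0.025 ]
218 None
221 (np.int64(313), np.int64(329))
224 (np.int64(309), np.int64(334))
227 (np.int64(306), np.int64(336))
230 (np.int64(333), np.int64(339))
233 (np.int64(333), np.int64(340))
scene-only fit [ 0.58723496 -0.01642749 -0.36528603]
```

```bash
python3 -m creep '[[2.4,4.5,4,0,0,0,0],[0,0,4,0,0,0,0],[0,0,3,0,0,0,0],[0,0,3,0,0,0,0],[0,0,2,0,0,0,0],[0,0,1.2,0,0,0,0],[0,0,1.2,0,0,0,0],[0,0,1,0,0,0,0],[0,0,0,0,0,0,0],[0,0,0,0,0,0,0]]'
python3 - <<'E'
from h import *
s=sense();T=np.array(s["tcp_pos"]);R=np.array(s["ee_rot"]);print(T.round(4),np.round(s["wrist_force"],2),np.degrees(np.arctan2(R[1,1],R[0,1])))
p=[.5842,-.0160,-.3687]
for k in ("e","d","c","b","a"):print(k,(R.T@(padpt(p,k,.024)-T)*1e3).round(1))
c=cap("scene");cv2.imwrite("pics/s2.png",cv2.resize(c["color"][180:270,220:370],None,fx=5,fy=5,interpolation=cv2.INTER_CUBIC))
E
```

```text
time_s: 5.6
tcp_pos: [0.5355, -0.0908, 0.0233]
ee_rot: [[-0.438, 0.899, 0.0], [0.899, 0.438, -0.0], [-0.0, 0.0, -1.0]]
wrist_force: [-1.2, 0.7, 4.1]
gripper_width: 0.004
[ 0.5355 -0.0908  0.0233] [-1.24  0.72  4.05] 25.974241820301874
e [-1.3  0.4 -0.7]
d [ 7.8 47.5 -0.7]
c [33.5 88.1 -0.7]
b [ 72.1 116.6  -0.7]
a [118.4 129.2  -0.7]
```

View pics/s2.png

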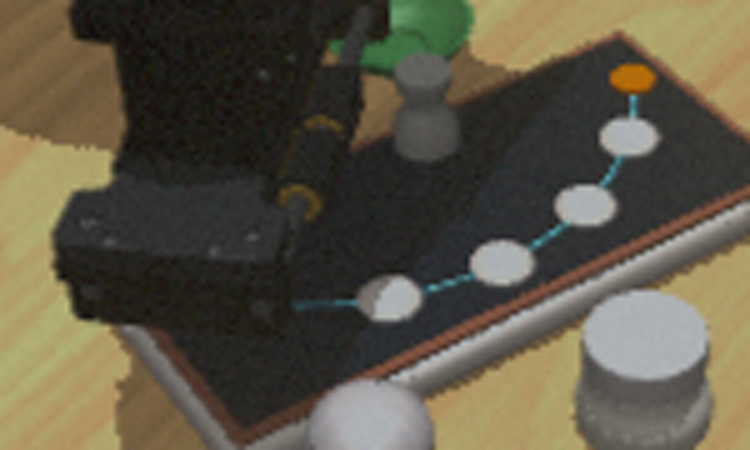

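The scene picture shows the gripper on key e, with the rest up and the probe undisturbed. The force is about 4 N, roughly 4.7 mm of press, so I'll ease up 0.9 mm and stroke along the arc: 8 steps per key, then a short dwell.

```bash
cat > st.py <<'E'
from h import *
import sys
s=sense();T=np.array(s["tcp_pos"]);R=np.array(s["ee_rot"]);p=[.5842,-.0160,-.3687];k=sys.argv[1]
print(s["time_s"],np.round(T,4),"F",np.round(s["wrist_force"],2),"tangent err deg",round(np.degrees(p[2]+ANG[k])+90-np.degrees(np.arctan2(R[1,1],R[0,1])),1),"to key",(R.T@(padpt(p,k,.0243)-T)*1e3).round(1))
E
python3 -m creep '[[-0.5,0.4,-0.9,0,0,0,0],[0.1,6,0,0,0,-2.66,0],[0.1,6,0,0,0,-2.66,0],[0.1,6,0,0,0,-2.66,0],[0.1,6,0,0,0,-2.66,0],[0.1,6,0,0,0,-2.66,0],[0.1,6,0,0,0,-2.66,0],[0.1,6,0,0,0,-2.66,0],[0.1,6,0,0,0,-2.66,0],[0,0,0,0,0,0,0]]'; python3 st.py d
```

```text
time_s: 6.9
tcp_pos: [0.5751, -0.0629, 0.0241]
ee_rot: [[-0.734, 0.679, 0.001], [0.679, 0.734, -0.0], [-0.001, 0.0, -1.0]]
wrist_force: [-1.6, -1.5, 3.3]
gripper_width: 0.003
6.9 [ 0.5751 -0.0629  0.0241] F [-1.55 -1.53  3.33] tangent err deg 0.4 to key [ 0.1 -0.2 -0.2]
```

Tracking is accurate, and at key d the force is 3.3 N, so the key is down.

```bash
python3 -m creep '[[0,0,0,0,0,0,0],[0.1,6,0,0,0,-2.66,0],[0.1,6,0,0,0,-2.66,0],[0.1,6,0,0,0,-2.66,0],[0.1,6,0,0,0,-2.66,0],[0.1,6,0,0,0,-2.66,0],[0.1,6,0,0,0,-2.66,0],[0.1,6,0,0,0,-2.66,0],[0.1,6,0,0,0,-2.66,0],[0,0,0,0,0,0,0]]'; python3 st.py c
python3 - <<'E'
from h import *
c=cap("scene");cv2.imwrite("pics/s3.png",cv2.resize(c["color"][180:270,220:370],None,fx=5,fy=5,interpolation=cv2.INTER_CUBIC))
E
```

```text
time_s: 8.15
tcp_pos: [0.6005, -0.0225, 0.0241]
ee_rot: [[-0.93, 0.367, 0.0], [0.367, 0.93, 0.0], [-0.0, 0.0, -1.0]]
wrist_force: [-0.9, 0.0, 3.0]
gripper_width: 0.008
8.15 [ 0.6005 -0.0225  0.0241] F [-0.9   0.02  2.96] tangent err deg 0.4 to key [ 0.5  0.2 -0.2]
```

View pics/s3.png

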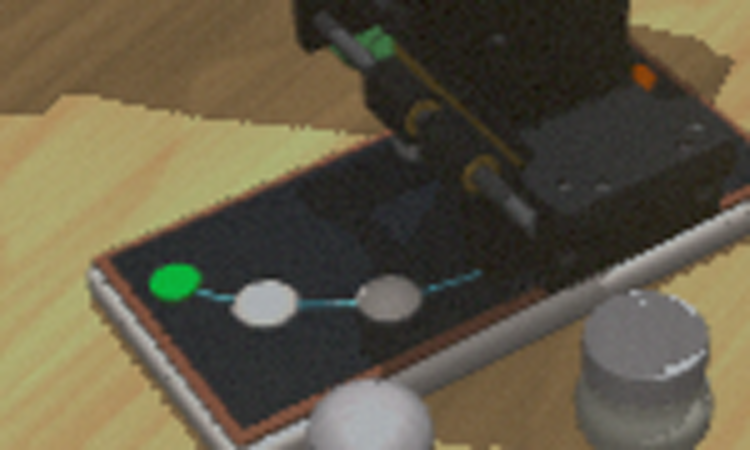

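The picture shows keys e and d up again at crop (265,303) and (390,298), with the gripper on key c and the jar and roller undisturbed. Continuing.

```bash
python3 -m creep '[[0,0,0,0,0,0,0],[0.15,6,0,0,0,-2.66,0],[0.15,6,0,0,0,-2.66,0],[0.15,6,0,0,0,-2.66,0],[0.15,6,0,0,0,-2.66,0],[0.15,6,0,0,0,-2.66,0],[0.15,6,0,0,0,-2.66,0],[0.15,6,0,0,0,-2.66,0],[0.15,6,0,0,0,-2.66,0],[0,0,0,0,0,0,0]]'; python3 st.py b
```

```text
time_s: 9.45
tcp_pos: [0.6097, 0.0254, 0.0244]
ee_rot: [[-1.0, 0.002, 0.002], [0.002, 1.0, 0.001], [-0.002, 0.001, -1.0]]
wrist_force: [-0.5, 0.8, 2.1]
gripper_width: 0.007
9.45 [0.6097 0.0254 0.0244] F [-0.46  0.78  2.1 ] tangent err deg 0.3 to key [ 0.9 -0.3  0.1]
```

```bash
python3 -m creep '[[0,0,0,0,0,0,0],[0.15,6,0,0,0,-2.66,0],[0.15,6,0,0,0,-2.66,0],[0.15,6,0,0,0,-2.66,0],[0.15,6,0,0,0,-2.66,0],[0.15,6,0,0,0,-2.66,0],[0.15,6,0,0,0,-2.66,0],[0.15,6,0,0,0,-2.66,0],[0.15,6,0,0,0,-2.66,0],[0,0,0,0,0,0,0]]'; python3 st.py a
python3 - <<'E'
from h import *
c=cap("scene");cv2.imwrite("pics/s4.png",cv2.resize(c["color"][170:290,190:390],None,fx=4,fy=4,interpolation=cv2.INTER_CUBIC))
c=cap("wrist");cv2.imwrite("pics/w4.png",c["color"])
E
```

```text
time_s: 10.7
tcp_pos: [0.6006, 0.0722, 0.0244]
ee_rot: [[-0.933, -0.361, 0.001], [-0.361, 0.933, 0.001], [-0.001, 0.0, -1.0]]
wrist_force: [-1.0, 1.0, 2.6]
gripper_width: 0.005
10.7 [0.6006 0.0722 0.0244] F [-1.04  1.04  2.6 ] tangent err deg 0.3 to key [0.7 0.3 0.1]
```

View pics/s4.png

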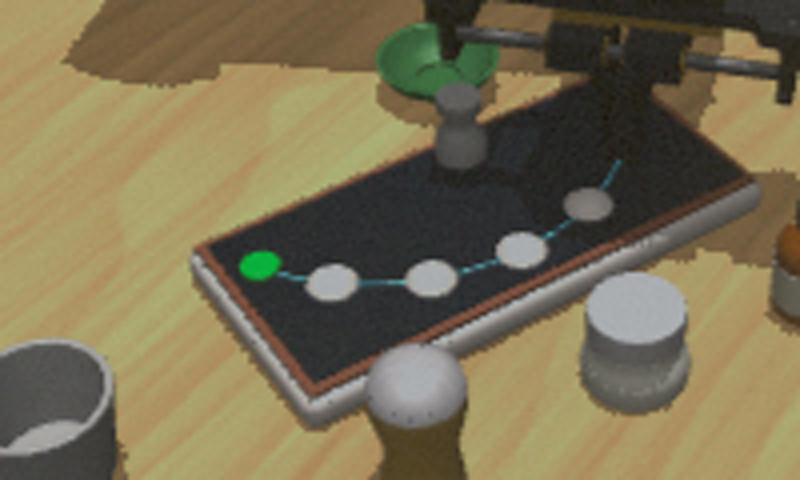

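View pics/w4.png

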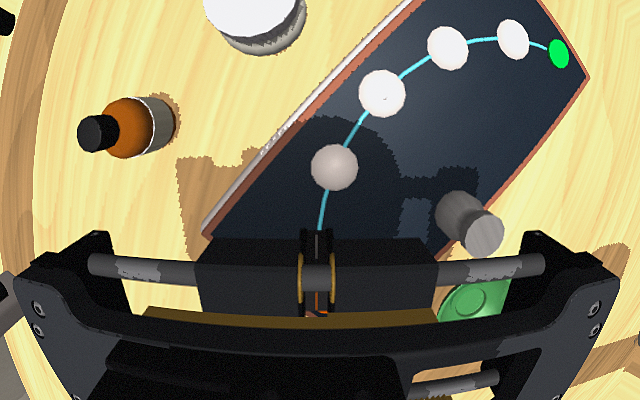

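The four other keys are up, and the blue line runs straight under the fingertip at wrist (320,230). All the loose objects are still standing. I'll press a touch deeper for a firm hold, then hand in.

```bash
python3 -m creep '[[0,0,0.4,0,0,0,0],[0,0,0,0,0,0,0],[0,0,0,0,0,0,0],[0,0,0,0,0,0,0],[0,0,0,0,0,0,0],[0,0,0,0,0,0,0],[0,0,0,0,0,0,0],[0,0,0,0,0,0,0],[0,0,0,0,0,0,0],[0,0,0,0,0,0,0]]'; python3 st.py a; python3 -c "from station import finish_job;print(finish_job())"
```

```text
time_s: 12.05
tcp_pos: [0.6006, 0.0713, 0.0237]
ee_rot: [[-0.933, -0.36, 0.0], [-0.36, 0.933, 0.0], [-0.0, -0.0, -1.0]]
wrist_force: [1.6, 2.8, 3.6]
gripper_width: 0.005
12.05 [0.6006 0.0713 0.0237] F [1.6  2.81 3.55] tangent err deg 0.3 to key [ 0.4  1.1 -0.6]
the job is handed in; nothing more can be done
None
```

The stroke is done and handed in. The shut fingertips went along the blue line from key e (beside the green lamp) through d, c and b to key a (beside the orange lamp). They stayed about 2 mm above the pad's face between keys and stopped holding key a down. It took about 12 s.

**Presses:** the upward force was about 4.1, 3.3, 3.0 and 2.1 N at keys e, d, c and b. It was 2.6 N on key a, then 3.6 N after I pressed it slightly deeper, roughly 4 mm down. Key a was hidden under the gripper, so that press is judged from force and fingertip height only.

**Other checks:** the last pictures, taken just before that deeper press, showed keys b to e up again. The probe tip and every other loose object visible in them were still standing where they had been. The handpiece was not in view in those pictures.

**Disagreements:** the top and scene cameras differed by about 5 mm on the pad's position. I used an average that also took in the wrist view. In the last reading the sideways force had also risen to about 3 N, with the tip about 1 mm off key a's estimated centre.

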